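Show a quartz cell to the window-inspection camera

TASK

Swing the cell holder's hood right up and leave it standing open, then take the quartz cell by its two broad frosted sides, never touching its clear end windows and pinching gently (about 10 N, never 20 N), and draw it upright out of its seat. Finish holding it still in the air at the viewing stand, touching nothing there: upright, halfway between lens and light panel, one clear window square to the lens, with the middle of its light path (15 mm above its underside) level with the lens centre, so the camera can check the windows. Keep hold of it when the program ends, and leave the other things on the bench alone.

Things in the scene. Friction and masses are not known exactly. Their poses are not given: they have to be found in the camera images.
- holder: Cell holder, fixed: dark anodised block 92 x 80 mm (x, y), flat deck 52 mm up, on a 126 mm wide aluminium foot; fibre couplings (14 mm long, 9 mm thick, 41 mm up) stick out front and back. Origin: centre of its underside, on the worktop. +x from its front (hood's tab, roughly toward the robot) to the hinge at its back, y along the hinge, z up.
- hood (a joint): Hinge of the light grey hood over the deck (84 x 70 mm, 37 mm high, 0.11 kg), rad: 0 shut, 1.65 fully up, just past upright; may be up to 0.3 ajar at first. Friction (0.09 Nm) keeps it where it is left. The axis runs along holder y through holder x = +44 mm, z = 52.5 mm; opening lifts the front edge up and back.
- hood_tab (a point): Gripping point in the bare metal finger tab on the hood's front: tab 14 mm wide (y), 9 mm thick, 32 mm long, sticking straight out of the front; the point is on its middle line, 20 mm out from the front face. Shut, it lies 104 mm in front of the hinge axis and 18 mm above it. It moves with the hood.
- cell: Quartz sample cell standing in the seat: 22.5 mm (x) by 12.5 mm (y), 45 mm high, plus a white stopper 19 x 10 mm, 8 mm high; about 25 g. Origin: centre of its underside; z up. Broad sides (+-y, 12.5 mm apart) frosted, narrow ends (+-x) clear windows. Its x lies along holder x; seated, its underside is 26 mm below the deck: 19 mm of glass and the stopper stand above it.
- cell_light (a point): Point in the middle of the cell on its light path, 15 mm above its underside. Axes as the cell.
- view_stand: Viewing stand, fixed: 275 mm rail with a camera at the end toward the robot looking along +x, and an 80 x 80 mm light panel facing it. Origin: on the worktop under the viewing point; x along the lens axis to the panel, z up. Lens (38 mm across) ends at x = -75 mm, panel face at x = +75 mm, lens axis 140 mm up; panel top 180 mm up, camera 44 mm square.
- view_point (a point): Viewing point: on the lens axis, halfway between lens and panel, 140 mm above the worktop. Axes as the view stand.
- vial_amber_1: Brown vial with black cap, 28 mm across, 50 mm high, standing loose near the work; leave alone. Origin: centre of its underside.
- kcl_bottle: Small white bottle with black cap, 28 mm across, 60 mm high, standing loose near the work; leave alone. Origin: centre of its underside.
- stirbar_keeper: White strip with stir bars, 30 x 50 x 16 mm, lying loose; leave alone. Origin: centre of its underside.
- cell_seat (a point): Mouth of the cell's seat in the holder's deck (holder x = -8 mm, y = 0, z = 52 mm): a 24 x 14 mm slot, long side along holder x, 26 mm deep.

How it is judged:
On the way, in this order (a step that is already met when the one before it is completed fails the run):
1. the hood has been swung up (more than 1.3 rad) with the cell still in its seat (value of joint hood above 1.3 rad and z of cell in the frame of holder below 0.031 m), for 0.2 s.
2. the cell has been drawn upright out of its seat, held by the fingers and clear of the holder (z of cell in the frame of holder above 0.056 m and contact force between the fingers and cell above 1 N and contact force between cell and holder below 0.1 N and angle between cell's own z axis and vertical below 0.3 rad), for 0.2 s.
At the end, for the whole second after the job is handed in: The fingers hold the cell still (under 20 mm/s, over 1 N); nothing else touches it; its light-path point is within 12 mm of the viewing point; it is upright within 0.12 rad, windows square to the lens axis within 0.12 rad (either way round); the hood stands open beyond 1.3 rad (distance between cell_light and view_point below 0.012 m and angle between cell's own z axis and vertical below 0.12 rad and angle between the x axis of cell and the x axis of view_stand, either way round below 0.12 rad and contact force between the fingers and cell above 1 N and contact force between cell and view_stand below 0.1 N and linear speed of cell below 0.02 m/s and value of joint hood above 1.3 rad); the arm keeps its last pose, push and grip.
It fails at once if a finger pinches the cell with 20 N or more (summed over both fingers: 40 N) (contact force between the fingers and cell above 40 N).
It fails at once if a clear window of the cell is touched by the robot (contact force between any of the arm, the fingers and cell_c1 above 0.3 N or contact force between any of the arm, the fingers and cell_c2 above 0.3 N).
It fails at once if the cell is tipped more than 0.5 rad (angle between cell's own z axis and vertical above 0.5 rad).
It fails at once if the cell or the robot touches the viewing stand (contact force between cell and view_stand above 0.5 N or contact force between any of the arm, the fingers and view_stand above 1 N).
It fails at once if a bystander is moved by more than 20 mm (distance of any of vial_amber_1, kcl_bottle, stirbar_keeper from where it was at the start of the episode above 0.02 m).
It also fails if it takes over 64 s, if anything falls off the work surface, if the arm or the gripper's body presses on something with over 40 N, if the wrist force passes 120 N, or if a joint passes its speed limit or range.

ROBOT

A 6-joint arm with a two-finger parallel gripper is mounted at the origin on a cart in front of the work surface, level with it; the furniture and walls round the work are solid. World frame = base frame: x ahead of the robot, y to its left, z up, the work surface at z = 0. Lengths are in m, angles in rad, forces in N, time in s.
With the tool pointing down it reaches from about 0.35 to 0.775 m from the base axis. Payload 5.5 kg.
Tool frame: the origin (TCP) lies between the finger pads; the fingertips stand 22 mm ahead of it and the grasp point (between the pads) lies 3 mm ahead of it; z points along the fingers, y is the line along which they close (so a half turn about z gives the same grasp; the last joint's range is limited). The gripper opens to 85 mm and grips with 20 to 120 N. Pads are 22 mm wide; open, the fingers measure 114 mm over their backs; the gripper's body (76 mm by 85 mm) begins 54 mm behind the grasp point. The pads swing forward as they close: fully open they stand 13 mm farther back than shut.
Start: joints at [1.177, 0.313, 0.046, 1.304, 0, 1.431], TCP at [0.144, 0.557, 0.253] pointing down, gripper open.
Joint ranges: [-2.76, 2.76], [-0.86, 1.69], [-1.03, 1.26], [-2.2, 2.34], [-1.47, 1.5], [-3.14, 3.14]. Speed limits (rad/s): [2.57, 2.57, 3.14, 3.14, 3.14, 3.14].

INTERFACE

Orientations are given as a unit quaternion [w, x, y, z].
In Python, from workcell import env, imaging gives the robot as it stands (env), with the cameras (imaging).
- The arm moves only by the shell command python3 nudge.py 'ROWS' [OPENING] [FORCE]. ROWS is a JSON list of rows, 1 to 8 of them, each of 6 numbers: dx, dy, dz in fractions of the full range, 1 being 0.75 m, then a rotation vector rx, ry, rz in shares of 4 rad (1.0 is 4 rad); each row is the pose to reach, as a shift and turn from the pose commanded when the command began, along the tool's axes at that moment; what a row does not reach only later rows make up. A row lasts 1/8 s, in which the tool goes at most 0.0625 m and 0.188 rad, less where a joint would pass 70% of its speed; a pose out of reach is approached as far as the arm can. OPENING is the finger opening in m, set as the command begins (- or left out keeps the last). The fingers move at their own pace and stop on an object; FORCE is the grip in N (left out, the last holds). Time passes only in rows, so rows that do not move let the fingers close. It prints the time, the measured TCP pose, the force, the opening and the grip force at its end. Input that does not fit is refused with a message, and nothing moves.
- env.get_state(): the state, without advancing time (a new reading comes with each control period).
- imaging.read_camera(name): name is "scene" or "top"; returns a dict with "image" (480x640x3 uint8, red, green, blue), "K" (3x3 intrinsics, pixels), "D" ([k1, k2, p1, p2, k3] as OpenCV has them; the pictures are not rectified), "R" (3x3) and "t" (3): a world point X has camera coordinates R X + t. Camera axes: x right, y down, z forward; pixel columns grow to the right and rows downward; lengths in m; the calibration is good to about 2 mm. A picture is of the moment at which its call begins. There is no depth.
- env.hand_in(): hands the job in; it is judged then, once.
The state is a dict: "clock": time; "joint_pos": joint angles; "qvel": joint speeds; "tau": joint torques, N m; "tcp_pos": TCP position; "orientation": TCP orientation; "wrist_force": force on the tool from outside, world axes, zero at the start; "ft_torque": the same for the moment, N m; "finger_gap": finger opening in m; "grip_force": force on a finger pad.
Only numpy, scipy, OpenCV 4.12 (cv2) and the standard library are available. Lean on these libraries where they do the work, as an engineer would, in place of code of your own. Each camera call takes 0.05 s, during which the arm holds its last target. There are 200 camera calls.

## Working session

There is one attempt and no reset: what is moved stays moved. The work goes in short steps, Python scripts to look and compute and a shell command to move; the robot and the scene stay as the last step left them, time stands still between calls to the robot, and variables do not carry over. Pictures are saved under pics/ and viewed, at most 10 in all, crops included, and the job is handed in when it is done.

```bash
ls; mkdir -p pics; python3 - <<'E'
from workcell import env, imaging
import cv2
s=env.get_state();print(s)
for n in("scene","top"):
    c=imaging.read_camera(n);cv2.imwrite(f"pics/{n}0.png",c["image"][:,:,::-1]);print(n,c["K"],c["D"],c["R"],c["t"])
E
```

```text
nudge.py
pics
workcell.py
{'clock': 0.0, 'joint_pos': array([ 1.17737714e+00,  3.14006450e-01,  4.49589896e-02,  1.30359768e+00,
       -1.55211396e-05,  1.43122014e+00]), 'qvel': array([ 2.19968692e-04,  1.15992389e-03, -4.93487329e-04,  3.81975857e-05,
        4.76203764e-04,  2.05337629e-04]), 'tau': array([ 1.71646725e-04, -4.80631149e+01,  2.98528790e+01,  1.95566023e-02,
       -4.48624280e-05, -7.96286599e-06]), 'tcp_pos': array([0.14421166, 0.55612592, 0.25239722]), 'orientation': array([-2.35959658e-04,  1.26580948e-01,  9.91955850e-01, -8.93817097e-04]), 'wrist_force': array([ 0.00556147, -0.07675425, -1.06597331]), 'ft_torque': array([ 0.02296151,  0.05656565, -0.03578766]), 'grip_force': 0.0, 'finger_gap': 0.08562686033706907}
scene [[588.93198788   0.         331.27194489]
 [  0.         588.93198788 252.88484693]
 [  0.           0.           1.        ]] [-0.00218795  0.          0.          0.          0.        ] [[ 0.71765126 -0.69634135  0.00924098]
 [-0.42137252 -0.44475607 -0.79033995]
 [ 0.55445637  0.56329457 -0.61259886]] [-0.34770926  0.37598768  0.7490817 ]
top [[532.29767233   0.         309.0027407 ]
 [  0.         532.29767233 240.43502338]
 [  0.           0.           1.        ]] [-0.06335268  0.          0.          0.          0.        ] [[ 1.13306618e-03 -9.99990114e-01 -4.29978727e-03]
 [-9.94598407e-01 -6.80653161e-04 -1.03795689e-01]
 [ 1.03791736e-01  4.39416896e-03 -9.94589346e-01]] [0.07149306 0.58212559 1.04155206]
```

View pics/scene0.png

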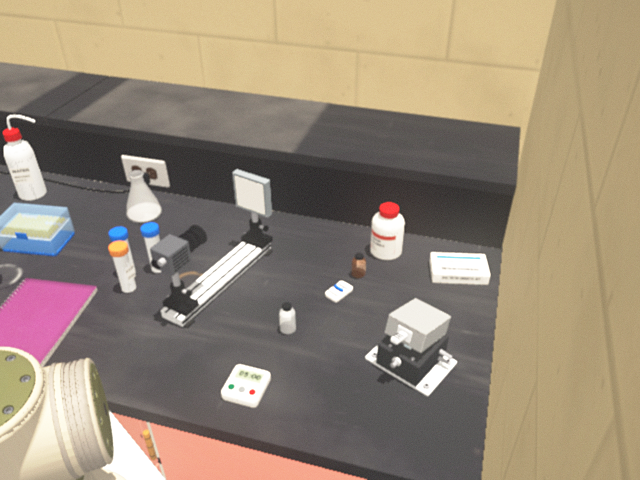

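View pics/top0.png

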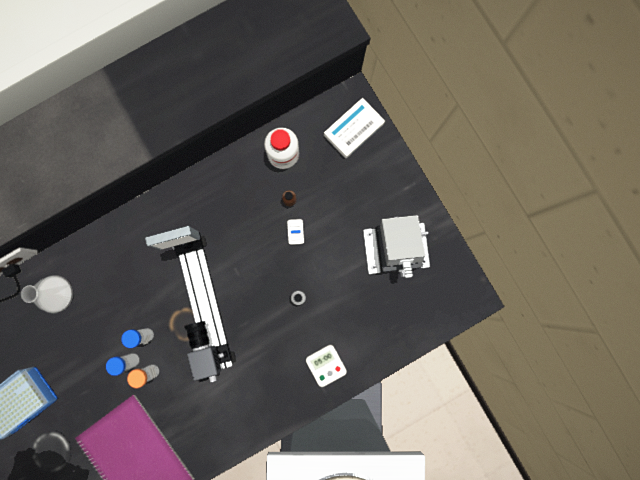

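Scene: the holder is near (413,350) with its tab near (400,337), and the stand runs from camera (175,255) to panel (253,193). Top: the hood is at (403,240), the tab at (406,268), the stand's rail at (205,295), the bottle at (298,298), the vial at (289,198) and the keeper at (295,232).

Next I'll make enlarged crops to measure from.

```bash
python3 - <<'E'
import cv2,numpy as np
s=cv2.imread("pics/scene0.png");t=cv2.imread("pics/top0.png")
def crop(im,x,y,w,h,f):
    c=cv2.resize(im[y:y+h,x:x+w],None,fx=f,fy=f,interpolation=cv2.INTER_CUBIC)
    for i in range(0,w,10):
        cv2.line(c,(int(i*f),0),(int(i*f),6 if (x+i)%50 else 16),(0,255,255),1)
        if (x+i)%20==0: cv2.putText(c,str(x+i),(int(i*f),28),0,.35,(0,255,255),1)
    for i in range(0,h,10):
        cv2.line(c,(0,int(i*f)),(6,int(i*f)),(0,255,255),1)
        if (y+i)%20==0: cv2.putText(c,str(y+i),(8,int(i*f)+4),0,.35,(0,255,255),1)
    return c
cv2.imwrite("pics/hold.png",np.hstack([crop(s,360,290,100,110,4),crop(t,350,200,100,110,4)]))
cv2.imwrite("pics/stand.png",np.hstack([crop(s,150,160,130,170,3),crop(t,140,220,130,170,3)]))
E
```

```text
(no output)
```

View pics/hold.png

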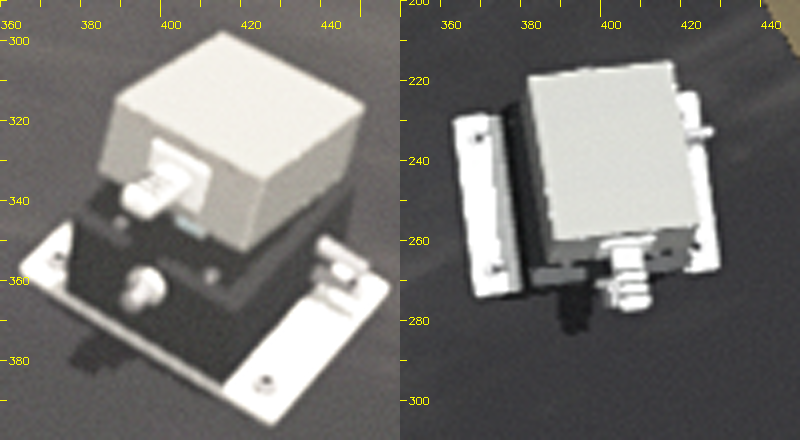

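View pics/stand.png

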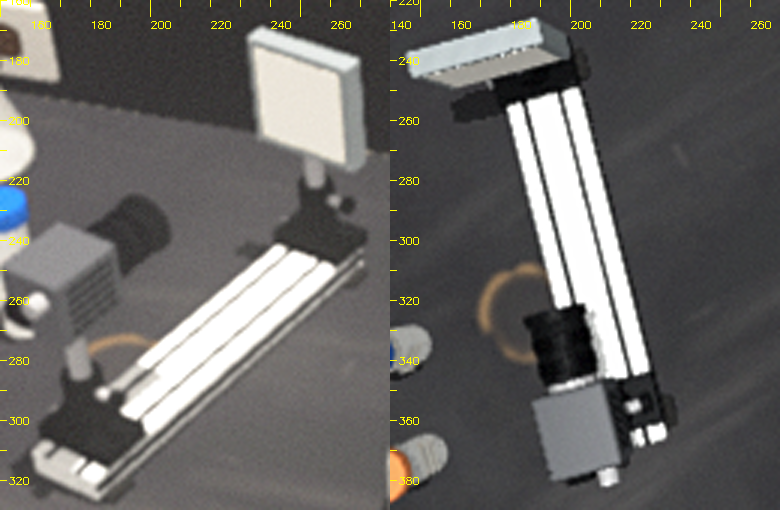

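Hold crop: the hood top corners, foot corners and tab end (scene ~(394,340), top ~(408,277)) are clear, and the hood looks slightly ajar. Stand crop: the panel face, the camera box top corners and the rail are visible in both views. Next I'll triangulate these.

```bash
cat > h.py <<'E'
import numpy as np,cv2
from workcell import env, imaging
class Cam:
    def __init__(s,c):
        s.K,s.D,s.R,s.t=[np.array(c[k],float) for k in("K","D","R","t")];s.o=-s.R.T@s.t
    def ray(s,p):
        n=cv2.undistortPoints(np.array([[p]],float),s.K,s.D)[0,0]
        d=s.R.T@np.r_[n,1];return d/np.linalg.norm(d)
    def plane(s,p,z):
        d=s.ray(p);return s.o+d*(z-s.o[2])/d[2]
    def px(s,X): return cv2.projectPoints(np.array([X],float).reshape(-1,1,3),cv2.Rodrigues(s.R)[0],s.t,s.K,s.D)[0][:,0]
def tri(a,p,b,q):
    d,e=a.ray(p),b.ray(q);k=np.linalg.lstsq(np.c_[d,-e],b.o-a.o,rcond=None)[0]
    u,v=a.o+d*k[0],b.o+e*k[1];return (u+v)/2,np.linalg.norm(u-v)
def cams(): 
    i=[imaging.read_camera(n) for n in("scene","top")];return [Cam(c) for c in i]+[c["image"] for c in i]
E
python3 - <<'E'
from h import *
np.set_printoptions(precision=4,suppress=True)
S,T,_,_=cams()
hs=lambda x,y:(360+x/4-.4,290+y/4-.4); ht=lambda x,y:(350+(x-400)/4-.4,200+y/4-.4)
ss=lambda x,y:(150+x/3-.3,160+y/3-.3); st=lambda x,y:(140+(x-390)/3-.3,220+y/3-.3)
def go(n,a,b):
    p,e=tri(S,a,T,b);print(n,p,round(e,4));return p
go("hood BL",hs(222,32),ht(528,77));go("hood BR",hs(365,107),ht(672,62));go("hood FR",hs(268,180),ht(697,225));go("hood FL",hs(115,100),ht(553,240))
go("foot FL",hs(22,265),ht(477,297));go("foot FR",hs(270,425),ht(718,268));go("foot BR",hs(388,287),ht(697,92))
go("tab tip",hs(136,200),ht(632,305))
go("box FL",ss(60,223),st(533,403));go("box FR",ss(117,247),st(603,380));go("box RR",ss(68,288),st(622,465));go("box RL",ss(5,262),st(553,482))
go("panel top L face",ss(255,47),st(412,78));go("panel top R face",ss(345,77),st(545,45))
go("rail far L",ss(283,245),st(508,105));go("rail far R",ss(335,265),st(580,88))
print("rail edges z=.02", [T.plane(st(*p),.02) for p in((508,105),(555,308),(580,88),(649,372))])
for n,p in(("kcl",(298,298)),("vial",(289,198)),("keeper",(296,232))): print(n,T.plane(p,.05))
E
```

```text
hood BL [ 0.6174 -0.0669  0.0882] 0.0008
hood BR [ 0.6248 -0.1362  0.0878] 0.0008
hood FR [ 0.5462 -0.1439  0.1063] 0.0024
hood FL [ 0.5379 -0.075   0.1066] 0.001
foot FL [ 0.5158 -0.0503  0.0073] 0.0
foot FR [ 0.5302 -0.1749  0.0017] 0.0021
foot BR [ 0.6214 -0.1652  0.0051] 0.002
tab tip [ 0.508  -0.1128  0.0996] 0.0008
box FL [0.3693 0.2832 0.1606] 0.0002
box FR [0.382  0.2433 0.1584] 0.0016
box RR [0.3369 0.2287 0.1619] 0.006
box RL [0.3252 0.2697 0.163 ] 0.0014
panel top L face [0.5597 0.3552 0.17  ] 0.0046
panel top R face [0.5765 0.2778 0.1743] 0.0012
rail far L [0.5544 0.3359 0.0217] 0.0019
rail far R [0.5642 0.2872 0.0259] 0.0016
rail edges z=.02 [array([0.5537, 0.3369, 0.02  ]), array([0.4172, 0.3019, 0.02  ]), array([0.5654, 0.2879, 0.02  ]), array([0.3751, 0.238 , 0.02  ])]
kcl [0.4668 0.0933 0.05  ]
vial [0.6651 0.1119 0.05  ]
keeper [0.5968 0.0977 0.05  ]
```

Sizes check out: hood 69 mm wide and top at 88 mm, box top at 161 mm, panel 79 mm wide.

- **Holder:** centre ≈ (0.569, -0.1075), yaw 0.113.
- **Hood:** ajar about 0.22 rad.
- **Viewing point:** ≈ (0.4955, 0.2965), yaw ≈ 0.26.

I'll move over the tab at height.

Units first: shifts go in shares of 0.75 m and turns go in shares of 4 rad. So -0.362 m / 0.75 = -0.4827, -0.34 m / 0.75 = -0.4533, -0.37 rad / 4 = -0.0925.

```bash
python3 nudge.py '[[-0.4533,-0.4827,0,0,0,-0.0925],[-0.4533,-0.4827,0,0,0,-0.0925],[-0.4533,-0.4827,0,0,0,-0.0925],[-0.4533,-0.4827,0,0,0,-0.0925],[-0.4533,-0.4827,0,0,0,-0.0925],[-0.4533,-0.4827,0,0,0,-0.0925],[-0.4533,-0.4827,0,0,0,-0.0925],[-0.4533,-0.4827,0,0,0,-0.0925]]' 0.06 20
cat > d.py <<'E'
# prints shift in tool axes from current TCP to target x y z, and yaw of tool y
import sys
from h import *
from scipy.spatial.transform import Rotation as Ro
s=env.get_state();q=s["orientation"];R=Ro.from_quat([q[1],q[2],q[3],q[0]])
p=np.array(list(map(float,sys.argv[1:4])))
print("tool shift",R.inv().apply(p-s["tcp_pos"]).round(4),"y yaw",np.arctan2(*R.as_matrix()[[1,0],1]).round(4),"zax",R.as_matrix()[:,2].round(3),s["joint_pos"].round(2),s["wrist_force"].round(1))
E
python3 d.py .510 -.1142 .2
```

```text
clock: 1.2
tcp_pos: [0.3826, 0.1201, 0.2535]
orientation: [0.001, -0.058, 0.998, 0.0]
wrist_force: [1.5, 0.6, 0.3]
finger_gap: 0.0599
grip_force: 0.0
tool shift [-0.0993 -0.2475  0.0535] y yaw 1.6871 zax [ 0.001  0.    -1.   ] [ 0.1  -0.03 -0.35  1.24  0.   -0.01] [1.5 0.6 0.3]
```

In the tool's units: -0.247 m / 0.75 = -0.3293, -0.1 m / 0.75 = -0.1333.

```bash
python3 nudge.py '[[-0.1333,-0.3293,0.1067,0,0,0],[-0.1333,-0.3293,0.1067,0,0,0],[-0.1333,-0.3293,0.1067,0,0,0],[-0.1333,-0.3293,0.1067,0,0,0],[-0.1333,-0.3293,0.1067,0,0,0],[-0.1333,-0.3293,0.1067,0,0,0]]'
python3 d.py .510 -.1142 .097
python3 - <<'E'
from h import *
S,T,a,b=cams()
f=lambda im,x,y,w,h,k:cv2.resize(im[y:y+h,x:x+w,::-1],None,fx=k,fy=k,interpolation=cv2.INTER_CUBIC)
cv2.imwrite("pics/a1.png",np.hstack([f(a,350,260,100,130,4),f(b,360,190,100,130,4)]))
E
```

```text
clock: 1.95
tcp_pos: [0.51, -0.1129, 0.1722]
orientation: [-0.001, -0.057, 0.998, 0.001]
wrist_force: [-1.6, 0.4, -0.4]
finger_gap: 0.0598
grip_force: 0.0
tool shift [ 0.     -0.0014  0.0752] y yaw 1.6846 zax [-0.002  0.001 -1.   ] [-0.37  0.25 -0.24  1.08  0.   -0.49] [-1.6  0.4 -0.4]
```

View pics/a1.png

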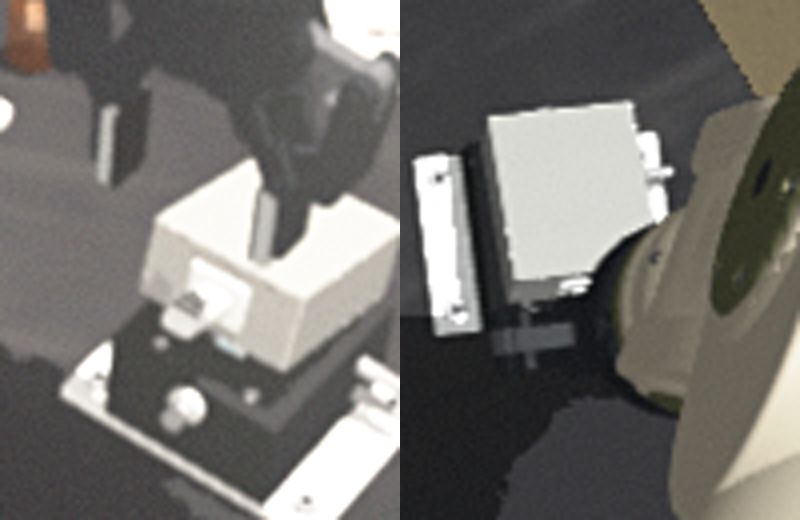

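The open fingers hang level either side of the tab (tab at scene ~(400,337)) with nothing in the way. I'll descend and close gently.

In the tool's units: 0.075 m / 0.75 = 0.1, 0.04 m / 0.75 = 0.0533.

```bash
python3 nudge.py '[[0,-0.0013,0.0533,0,0,0],[0,-0.0013,0.1,0,0,0],[0,-0.0013,0.1,0,0,0],[0,-0.0013,0.1,0,0,0]]'
python3 nudge.py '[[0,0,0,0,0,0],[0,0,0,0,0,0],[0,0,0,0,0,0],[0,0,0,0,0,0],[0,0,0,0,0,0],[0,0,0,0,0,0]]' 0.0 20
python3 d.py .510 -.1142 .097
```

```text
clock: 2.55
tcp_pos: [0.5106, -0.112, 0.0999]
orientation: [0.001, -0.059, 0.998, -0.0]
wrist_force: [0.6, -0.9, -0.6]
finger_gap: 0.0603
grip_force: 0.0
clock: 3.3
tcp_pos: [0.5101, -0.1125, 0.0983]
orientation: [0.0, -0.058, 0.998, 0.0]
wrist_force: [0.4, 2.8, 0.5]
finger_gap: 0.0137
grip_force: 23.6
tool shift [ 0.0003 -0.0017  0.0013] y yaw 1.6871 zax [ 0.     0.001 -1.   ] [-0.37  0.31 -0.35  0.9   0.   -0.49] [0.4 2.8 0.5]
```

```bash
python3 nudge.py '[[0,0,0,0,0,0],[0,0,0,0,0,0]]' 0.0 20 | tail -2;python3 nudge.py '[[0,0,0,0,0,0],[0,0,0,0,0,0]]' 0.0 10| tail -2; python3 nudge.py '[[0,0,0,0,0,0],[0,0,0,0,0,0]]' 0.012 10| tail -2;  python3 nudge.py '[[0,0,0,0,0,0],[0,0,0,0,0,0]]' 0.0135 20| tail -2
```

```text
finger_gap: 0.0135
grip_force: 23.6
finger_gap: 0.0135
grip_force: 23.6
finger_gap: 0.0131
grip_force: 23.6
finger_gap: 0.0139
grip_force: 18.2
```

Grip saturates at about 23 N and drops when the opening command is just under the part's width, which I'll use for the cell. Now I'll swing the hood along its arc.

In the tool's units: -0.063 m / 0.75 = -0.084, -0.0525 m / 0.75 = -0.07.

```bash
python3 nudge.py '[[-0.0067,0,-0.0147,0,0,0],[-0.0147,0,-0.0267,0,0,0],[-0.024,0,-0.0387,0,0,0],[-0.0333,0,-0.0493,0,0,0],[-0.0453,0,-0.06,0,0,0],[-0.0573,0,-0.068,0,0,0],[-0.07,0,-0.076,0,0,0],[-0.084,0,-0.0813,0,0,0]]' 0.0 20
python3 d.py .6 -.11 .2
```

```text
clock: 5.3
tcp_pos: [0.573, -0.1054, 0.1597]
orientation: [-0.0, -0.058, 0.998, -0.0]
wrist_force: [-2.8, 2.2, -1.7]
finger_gap: 0.0136
grip_force: 20.3
tool shift [-0.0262 -0.0077 -0.0403] y yaw 1.6869 zax [-0.001 -0.    -1.   ] [-0.32  0.37 -0.1   1.1  -0.   -0.44] [-2.8  2.2 -1.7]
```

In the tool's units: -0.0648 m / 0.75 = -0.0864, -0.0215 m / 0.75 = -0.0287.

```bash
python3 nudge.py '[[-0.014,0,-0.0047,0,0,0],[-0.0287,0,-0.008,0,0,0],[-0.0433,0,-0.0097,0,0,0],[-0.0587,0,-0.0101,0,0,0],[-0.0733,0,-0.0089,0,0,0],[-0.0864,0,-0.0067,0,0,0],[-0.0864,0,-0.0067,0,0,0]]'
python3 nudge.py '[[0,0,0,0,0,0],[0,0,0,0,0,0],[0,0,0,0,0,0]]' 0.04
python3 nudge.py '[[0,0,-0.08,0,0,0],[0.1067,0,-0.1333,0,0,0],[0.2,0,-0.1333,0,0,0],[0.2,0.2,-0.1333,0,0,0],[0.2,0.2,-0.1333,0,0,0],[0.2,0.2,-0.1333,0,0,0]]'
python3 - <<'E'
from h import *
S,T,a,b=cams()
cv2.imwrite("pics/sc2.png",a[:,:,::-1]);cv2.imwrite("pics/tp2.png",b[:,:,::-1])
f=lambda im,x,y,w,h,k:cv2.resize(im[y:y+h,x:x+w,::-1],None,fx=k,fy=k,interpolation=cv2.INTER_CUBIC)
cv2.imwrite("pics/a2.png",np.hstack([f(a,360,260,100,140,4),f(b,350,190,100,140,4)]))
E
```

```text
clock: 6.18
tcp_pos: [0.6382, -0.098, 0.1641]
orientation: [0.001, -0.058, 0.998, -0.0]
wrist_force: [-0.3, 1.4, -3.4]
finger_gap: 0.0133
grip_force: 19.5
clock: 6.55
tcp_pos: [0.6373, -0.0982, 0.1649]
orientation: [0.001, -0.058, 0.998, -0.0]
wrist_force: [-0.7, -0.6, 0.1]
finger_gap: 0.0401
grip_force: 0.0
clock: 7.3
tcp_pos: [0.4692, 0.0356, 0.2652]
orientation: [0.001, -0.059, 0.998, 0.0]
wrist_force: [-0.3, -0.9, -0.4]
finger_gap: 0.0401
grip_force: 0.0
```

View pics/a2.png

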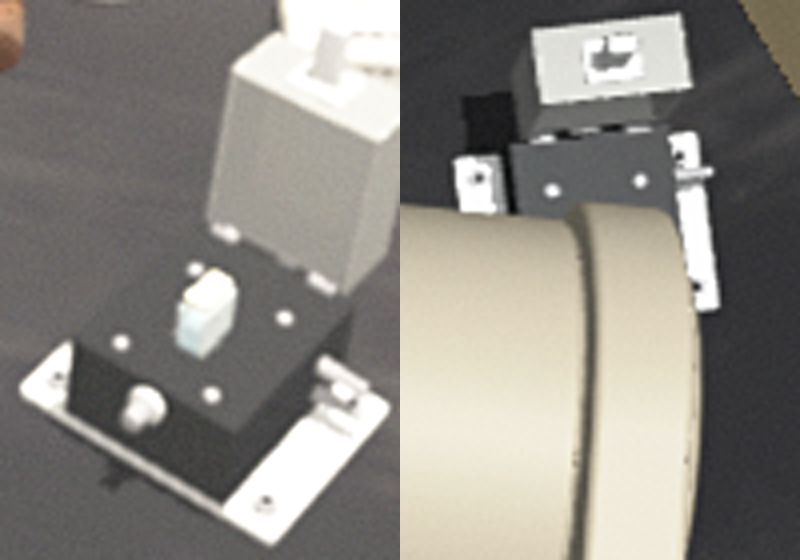

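The hood stands upright and the cell is seated (scene ~(411,337)), but the arm hides the cell from the top camera. I'll move aside and measure the cell from both views.

In the tool's units: 0.18 m / 0.75 = 0.24, 0.02 m / 0.75 = 0.0267.

```bash
python3 nudge.py '[[0.0267,0.24,0,0,0,0],[0.0267,0.24,0,0,0,0],[0.0267,0.24,0,0,0,0],[0.0267,0.24,0,0,0,0]]' 0.05 | head -2
python3 - <<'E'
from h import *
S,T,a,b=cams()
cv2.imwrite("pics/sc3.png",a[:,:,::-1]);cv2.imwrite("pics/tp3.png",b[:,:,::-1])
f=lambda im,x,y,w,h,k:cv2.resize(im[y:y+h,x:x+w,::-1],None,fx=k,fy=k,interpolation=cv2.INTER_CUBIC)
cv2.imwrite("pics/a3.png",np.hstack([f(a,375,310,80,90,5),f(b,365,205,80,90,5)]))
np.set_printoptions(precision=4,suppress=True)
# predicted seat mouth and stopper top centre with current estimate
C=np.array([.569,-.1075]);hx=np.array([np.cos(.113),np.sin(.113)]);s=C-.008*hx;print(s)
for z in(.052,.071,.079):print(z,S.px([*s,z]),T.px([*s,z]))
E
```

```text
clock: 7.9
tcp_pos: [0.4295, 0.2127, 0.2645]
[ 0.5611 -0.1084]
0.052 [[410.9638 342.1936]] [[400.4455 249.9601]]
0.071 [[412.0433 334.0283]] [[402.0771 249.116 ]]
0.079 [[412.5057 330.5304]] [[402.7821 248.7513]]
```

View pics/a3.png

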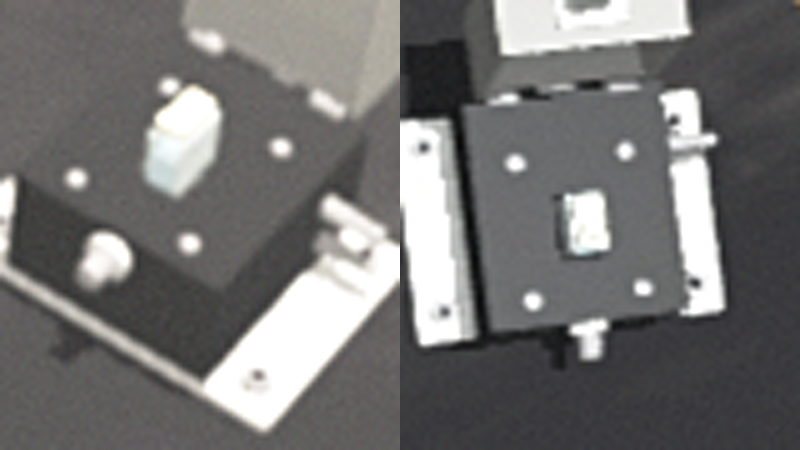

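The cell is clear in both views: stopper centre at scene ~(411.8,330.6) and top ~(402.2,248.8), within 1 px of prediction. As a check I'll triangulate the four deck screws and the stopper.

```bash
python3 - <<'E'
from h import *
np.set_printoptions(precision=4,suppress=True)
S,T,_,_=cams()
s=lambda x,y:(375+x/5-.4,310+y/5-.4);t=lambda x,y:(365+(x-400)/5-.4,205+y/5-.4)
P=[tri(S,s(*a),T,t(*b))[0] for a,b in(((76,178),(533,301)),((170,86),(515,163)),((281,147),(625,151)),((189,243),(643,288)))]
for p in P:print(p)
d=(P[1]+P[2]-P[0]-P[3]);e=P[0]+P[1]-P[2]-P[3];print("centre",np.mean(P,0),"yaw",np.arctan2(d[1],d[0]),np.arctan2(-e[0],e[1]),np.linalg.norm(d)/2,np.linalg.norm(e)/2)
print("stopper",tri(S,s(186,105),T,t(588,221)))
E
python3 d.py .5605 -.108 .16
```

```text
[ 0.5313 -0.0892  0.0521]
[ 0.586 -0.083  0.052]
[ 0.5908 -0.1267  0.052 ]
[ 0.5364 -0.1327  0.0518]
centre [ 0.5611 -0.1079  0.052 ] yaw 0.11163633249723795 0.11326679443857227 0.05489904936872173 0.04386953137685849
stopper (array([ 0.5609, -0.1073,  0.0782]), np.float64(0.00028838112472728686))
tool shift [-0.0928 -0.3298  0.1044] y yaw 1.6854 zax [ 0. -0. -1.] [ 0.28  0.12 -0.17  1.28 -0.    0.17] [ 0.6 -0.4  0.6]
```

Deck height reads 52.0 mm, stopper top 78 mm, and seat centre (0.561, -0.108). All match the given sizes. I'll go above the cell.

In the tool's units: -0.33 m / 0.75 = -0.44, 0.104 m / 0.75 = 0.1387, 0.002 rad / 4 = 0.0005.

```bash
python3 nudge.py '[[-0.124,-0.44,0.1387,0,0,0.0005],[-0.124,-0.44,0.1387,0,0,0.0005],[-0.124,-0.44,0.1387,0,0,0.0005],[-0.124,-0.44,0.1387,0,0,0.0005],[-0.124,-0.44,0.1387,0,0,0.0005],[-0.124,-0.44,0.1387,0,0,0.0005],[-0.124,-0.44,0.1387,0,0,0.0005],[-0.124,-0.44,0.1387,0,0,0.0005]]' 0.035 20 >/dev/null
python3 nudge.py '[[0,0,0,0,0,0]]'; python3 d.py .561 -.1077 .077
```

```text
clock: 9.22
tcp_pos: [0.5602, -0.1064, 0.1608]
orientation: [0.0, -0.057, 0.998, 0.0]
wrist_force: [-0.3, 0.6, 0.5]
finger_gap: 0.0348
grip_force: 0.0
tool shift [-0.0006 -0.0013  0.0838] y yaw 1.6853 zax [ 0.  0. -1.] [-0.33  0.35 -0.14  1.09  0.   -0.44] [-0.3  0.6  0.5]
```

In the tool's units: 0.083 m / 0.75 = 0.1107, -0.001 m / 0.75 = -0.0013.

```bash
python3 nudge.py '[[-0.0007,-0.0013,0.0533,0,0,0],[-0.0007,-0.0013,0.0933,0,0,0],[-0.0007,-0.0013,0.1107,0,0,0],[-0.0007,-0.0013,0.1107,0,0,0],[-0.0007,-0.0013,0.1107,0,0,0]]'
python3 d.py .561 -.1077 .077
python3 - <<'E'
from h import *
S,T,a,b=cams()
f=lambda im,x,y,w,h,k:cv2.resize(im[y:y+h,x:x+w,::-1],None,fx=k,fy=k,interpolation=cv2.INTER_CUBIC)
cv2.imwrite("pics/a4.png",f(a,370,270,90,90,6))
E
```

```text
clock: 9.85
tcp_pos: [0.5621, -0.1078, 0.0787]
orientation: [0.001, -0.057, 0.998, -0.0]
wrist_force: [-0.4, -0.7, 0.6]
finger_gap: 0.0353
grip_force: 0.0
tool shift [0.0011 0.0002 0.0017] y yaw 1.6855 zax [ 0.002 -0.001 -1.   ] [-0.33  0.42 -0.25  0.9   0.   -0.44] [-0.4 -0.7  0.6]
```

View pics/a4.png

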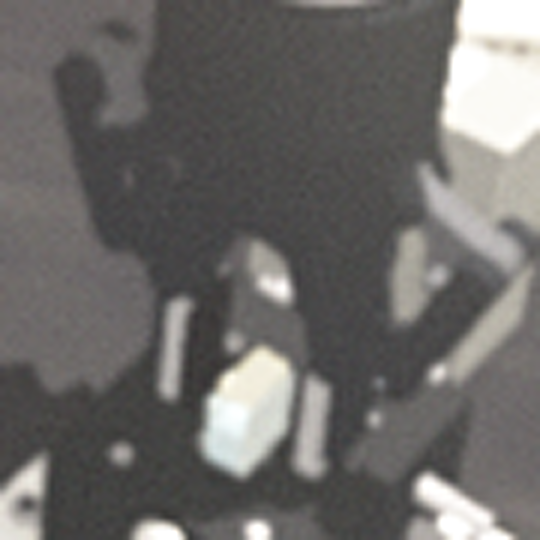

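The pads stand centred on either side of the cell (scene ~(411,340)), clear of the windows. I'll close in small steps.

```bash
python3 nudge.py '[[0,0,0,0,0,0],[0,0,0,0,0,0],[0,0,0,0,0,0],[0,0,0,0,0,0]]' 0.014 20|tail -2;python3 nudge.py '[[0,0,0,0,0,0],[0,0,0,0,0,0]]' 0.0127 20|tail -3; python3 nudge.py '[[0,0,0,0,0,0],[0,0,0,0,0,0]]' 0.0123|tail -3
```

```text
finger_gap: 0.0141
grip_force: 0.0
wrist_force: [-0.2, 1.1, -0.4]
finger_gap: 0.0129
grip_force: 0.7
wrist_force: [0.6, 0.6, 0.0]
finger_gap: 0.0125
grip_force: 5.2
```

```bash
python3 nudge.py '[[0,0,0,0,0,0],[0,0,0,0,0,0]]' 0.0120|tail -3
```

```text
wrist_force: [-0.1, 1.4, -0.1]
finger_gap: 0.0125
grip_force: 10.7
```

Steady at about 10.7 N. Lifting.

In the tool's units: -0.05 m / 0.75 = -0.0667, -0.045 m / 0.75 = -0.06.

```bash
python3 nudge.py '[[0,0,-0.0053,0,0,0],[0,0,-0.0133,0,0,0],[0,0,-0.0227,0,0,0],[0,0,-0.032,0,0,0],[0,0,-0.0413,0,0,0],[0,0,-0.0507,0,0,0],[0,0,-0.06,0,0,0],[0,0,-0.0667,0,0,0]]'
python3 nudge.py '[[0,0,-0.0133,0,0,0],[0,0,-0.0333,0,0,0],[0,0,-0.0533,0,0,0],[0,0,-0.0667,0,0,0],[0,0,-0.0693,0,0,0],[0,0,-0.0693,0,0,0]]'
python3 d.py .4955 .2965 .177
```

```text
clock: 12.2
tcp_pos: [0.5613, -0.1079, 0.1279]
orientation: [0.0, -0.057, 0.998, -0.0]
wrist_force: [0.2, 0.4, 0.1]
finger_gap: 0.0124
grip_force: 10.7
clock: 12.95
tcp_pos: [0.5611, -0.1077, 0.1792]
orientation: [-0.0, -0.057, 0.998, 0.0]
wrist_force: [-0.5, -0.3, 0.2]
finger_gap: 0.0125
grip_force: 10.7
tool shift [0.0191 0.4091 0.0023] y yaw 1.685 zax [-0.  0. -1.] [-0.33  0.34 -0.1   1.13  0.   -0.44] [-0.5 -0.3  0.2]
```

In the tool's units: 0.24 m / 0.75 = 0.32, 0.01 m / 0.75 = 0.0133, -0.15 rad / 4 = -0.0375.

```bash
python3 nudge.py '[[0.0013,0.0267,0,0,0,0],[0.004,0.0733,0,0,0,-0.0075],[0.0067,0.1267,0,0,0,-0.015],[0.0093,0.18,0,0,0,-0.0225],[0.012,0.2333,0,0,0,-0.03],[0.0133,0.2867,0,0,0,-0.0375],[0.0147,0.3133,0,0,0,-0.0375],[0.0147,0.32,0,0,0,-0.0375]]' | tail -2
python3 d.py .4955 .2965 .177
python3 - <<'E'
from h import *
S,T,a,b=cams()
np.set_printoptions(precision=4,suppress=True)
im=cv2.imread("pics/top0.png")
# rail stripes: white mask, elongated
m=(cv2.cvtColor(im,cv2.COLOR_BGR2GRAY)>200).astype(np.uint8);m[:,:170]=0;m[:,240:]=0;m[:250]=0;m[385:]=0
n,l,st,c=cv2.connectedComponentsWithStats(m)
for i in range(1,n):
    if st[i,4]>150:
        p=np.argwhere(l==i)[:,::-1].astype(np.float32);vx,vy,x,y=cv2.fitLine(p,2,0,.01,.01).ravel();k=30
        A=T.plane((x-vx*k,y-vy*k),.025);B=T.plane((x+vx*k,y+vy*k),.025);d=A-B;print("stripe",st[i],A,B,"yaw",np.arctan(d[1]/d[0]))
C=np.array([.4955,.2965]);u=np.array([np.cos(.258),np.sin(.258)]);w=np.array([-u[1],u[0]])
for im,cam,x0,y0 in((cv2.imread("pics/scene0.png"),S,150,160),(im,T,140,220)):
    big=cv2.resize(im[y0:y0+170,x0:x0+130],None,fx=3,fy=3,interpolation=cv2.INTER_CUBIC)
    q=lambda x,y,z:tuple(int(v) for v in ((cam.px([*(C+x*u+y*w),z])[0]-[x0,y0]+.4)*3))
    for x,y,z in((.075,.04,.18),(.075,-.04,.18),(.075,-.04,.1),(.075,.04,.1),(-.075,0,.159),(-.075,.019,.14),(-.075,-.019,.14),(-.075,0,.121)): cv2.circle(big,q(x,y,z),2,(0,0,255),-1)
    globals()['o']=big if cam is S else np.hstack([o,big])
cv2.imwrite("pics/chk.png",o)
E
```

```text
finger_gap: 0.0122
grip_force: 10.7
tool shift [-0.0179  0.167   0.002 ] y yaw 1.8369 zax [-0.001 -0.    -1.   ] [ 0.1   0.28 -0.19  1.11 -0.   -0.17] [-0.2  0.2  0.1]
stripe [186 251  33  95 920] [0.5301 0.3059 0.025 ] [0.4143 0.2715 0.025 ] yaw 0.2882482793871198
stripe [198 250  28  95 544] [0.5269 0.2838 0.025 ] [0.4106 0.252  0.025 ] yaw 0.26654529609052485
stripe [179 255  21  68 338] [0.5439 0.329  0.025 ] [0.4269 0.2971 0.025 ] yaw 0.2659308002628935
```

View pics/chk.png

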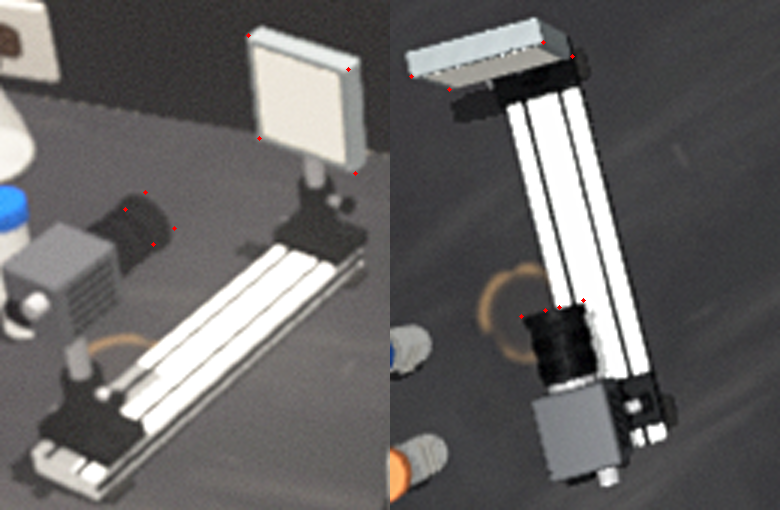

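The projected panel corners land on the panel. The lens sits about 3–5 mm more to -y than drawn, and the rail gives yaw ≈ 0.27. I'll use a viewing point of (0.4955, 0.2945), yaw 0.27.

Units first: shifts go in shares of 0.75 m and turns go in shares of 4 rad. So 0.165 m / 0.75 = 0.22, 0.162 m / 0.75 = 0.216, -0.004 rad / 4 = -0.001.

```bash
python3 d.py .4955 .2945 .177; python3 nudge.py '[[-0.0027,0.0267,0,0,0,0],[-0.008,0.0733,0,0,0,0],[-0.0133,0.12,0.0027,0,0,0],[-0.0187,0.1667,0.0027,0,0,0],[-0.0227,0.2,0.0027,0,0,-0.001],[-0.024,0.216,0.0027,0,0,-0.001],[-0.024,0.22,0.0027,0,0,-0.001],[-0.024,0.22,0.0027,0,0,-0.001]]' | tail -2
python3 nudge.py '[[0,0,0,0,0,0],[0,0,0,0,0,0]]'
python3 d.py .4955 .2945 .177
python3 - <<'E'
from h import *
S,T,a,b=cams()
f=lambda im,x,y,w,h,k:cv2.resize(im[y:y+h,x:x+w,::-1],None,fx=k,fy=k,interpolation=cv2.INTER_CUBIC)
cv2.imwrite("pics/a5.png",f(a,150,140,160,130,5)[:600])
C=np.array([.4955,.2945])
print([(z,((S.px([*C,z])[0]-[150,140])*5).round(0)) for z in(.125,.14,.178)])
E
```

```text
tool shift [-0.0169  0.1664  0.0021] y yaw 1.8354 zax [-0. -0. -1.] [ 0.09  0.28 -0.19  1.11 -0.   -0.17] [ 0.5 -0.   0.6]
finger_gap: 0.0119
grip_force: 10.7
clock: 15.3
tcp_pos: [0.4974, 0.2928, 0.1774]
orientation: [0.0, -0.133, 0.991, -0.0]
wrist_force: [0.0, -0.2, -0.5]
finger_gap: 0.0121
grip_force: 10.7
tool shift [0.0013 0.0022 0.0004] y yaw 1.8381 zax [ 0. -0. -1.] [ 0.39  0.35 -0.09  1.13 -0.    0.13] [ 0.  -0.2 -0.5]
[(0.125, array([388., 399.])), (0.14, array([384., 366.])), (0.178, array([374., 280.]))]
```

View pics/a5.png

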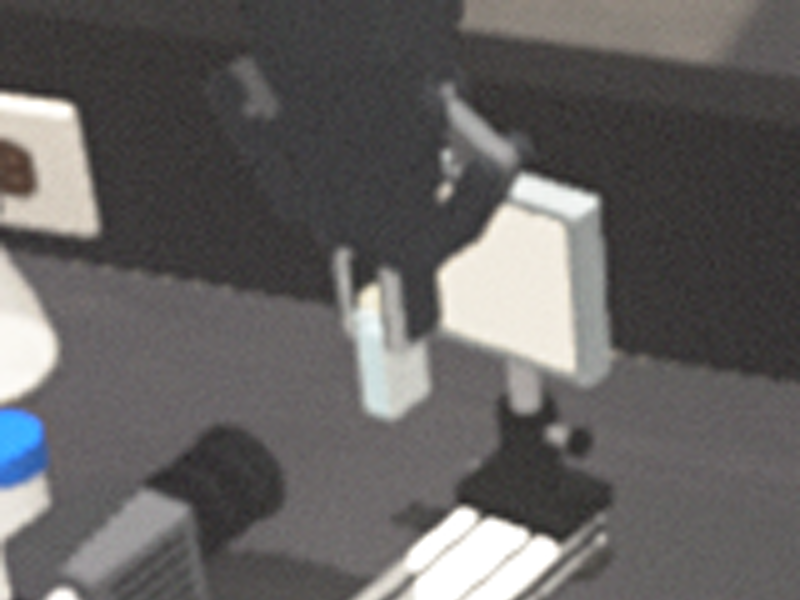

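The cell hangs upright between lens and panel. Its underside centre is at crop ~(397,394) against an expected (388,399), so it's about 2 mm off. I'll trim, settle and hand in.

In the tool's units: 0.002 m / 0.75 = 0.0027, 0.0015 m / 0.75 = 0.002.

```bash
python3 nudge.py '[[0.002,0.0027,0,0,0,0],[0.002,0.0027,0,0,0,0],[0.002,0.0027,0,0,0,0],[0.002,0.0027,0,0,0,0],[0.002,0.0027,0,0,0,0],[0.002,0.0027,0,0,0,0]]'; python3 -c "
from workcell import env, imaging
print(env.hand_in())"
```

```text
clock: 16.15
tcp_pos: [0.4952, 0.2949, 0.1773]
orientation: [0.0, -0.134, 0.991, 0.0]
wrist_force: [-0.5, -0.4, -0.6]
finger_gap: 0.0124
grip_force: 10.7
the job is handed in; nothing more can be done
None
```

I handed the job in at about 16 s: the hood was left standing open, and the cell is held upright at my measured viewing point with a 10.7 N grip; the hand-in returned no verdict.

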